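# Start the clamp bolt of a goldsmith's disc cutter

### The arm

A 7-joint arm with a two-finger parallel gripper is mounted at the origin on the work surface. World frame = base frame: x ahead of the robot, y to its left, z up, the work surface at z = 0. Lengths are in m, angles in rad, forces in N, time in s.
With the tool pointing down it reaches from about 0.4 to 0.85 m from the base axis. Payload 4.5 kg.
Tool frame: the origin (TCP) lies at the very end of the fingers, on their centre line; the grasp point (between the pads) lies 19 mm behind it (ctrl.pinch_z is the distance from the TCP to the grasp point, in m); z points along the fingers, y is the line along which they close (so a half turn about z gives the same grasp; the last joint's range is limited). The gripper opens to 85 mm and grips with 20 to 120 N. Pads are 22 mm wide; open, the fingers measure 114 mm over their backs; the gripper's body (76 mm by 85 mm) begins 54 mm behind the grasp point. The pads swing forward as they close: fully open they stand 13 mm farther back than shut.
Start: joints at [-1.17, 0.689, -0.195, 1.565, 0.157, 0.902, -0.215], TCP at [0.224, 0.583, 0.231] pointing down, gripper open.
Joint ranges: [-3.01, 3.01], [-0.46, 2.08], [-1.47, 1.51], [0.13, 2.56], [-1, 4.14], [0.04, 2.09], [-2.66, 2.66]. Speed limits (rad/s): [2.57, 2.57, 3.14, 3.14, 3.14, 3.14, 3.14].

### API

Orientations are given as a rotation vector (axis times angle).
In Python, from bench import ctrl gives the robot as it stands.
- The arm moves only by the tool carry_out, never from a script. Its argument "series" is a list of rows, each an object with "turn": the turn, a rotation vector about the tool's x, y, z in rad, a list of three; "translation": the shift along the tool's x, y, z in m, a list of three; "claw": the finger opening in m, from 0 to 0.0854. In form: [{"turn": [wx, wy, wz], "translation": [x, y, z], "claw": claw}, ...]. A call has 1 to 5 rows; each row shifts and turns the commanded pose from where the row before left it, along the tool's axes as they then stand; what a row does not reach is not made up. A row lasts 1/10 s, in which the tool goes at most 50 mm and 8.59 degrees, less where a joint would pass 70% of its speed; a pose out of reach is approached as far as the arm can. A call is refused whole if a number of a shift passes 0.05 or a number of a turn 0.15, either way. A call with a gripper value outside its range is refused whole. The fingers move at their own pace and stop on an object; the grip force is fixed at half the most. Time passes only in rows, so rows that do not move let the fingers close. It gives the time, the measured TCP pose, the force, the opening and the grip force at its end, in the units of the state.
- ctrl.state(): the state, without advancing time (a new reading comes with each control period).
- ctrl.snapshot(name): name is "scene" or "top"; returns the picture (480x640x3 uint8, blue, green, red); there is no depth.
- ctrl.camera_model(name): a dict with "fx", "fy", "cx", "cy" (pixels), "R" (3x3) and "t" (3): a world point X has camera coordinates R X + t. Camera axes: x right, y down, z forward; pixel columns grow to the right and rows downward; lengths in m; the calibration is good to about 2 mm. A picture is of the moment at which its call begins. camera_model takes no time and is no camera call.
- ctrl.hand_in(): hands the job in; it is judged then, once.
The state is a dict: "clock": time; "q": joint angles; "joint_vel": joint speeds; "effort": joint torques, N m; "position": TCP position; "tcp_rot": TCP orientation; "force": force on the tool from outside, world axes, zero at the start; "ft_torque": the same for the moment, N m; "opening": finger opening in m; "grip_force": force on a finger pad.
Only numpy, scipy, OpenCV 4.12 (cv2) and the standard library are available. Lean on these libraries where they do the work, as an engineer would, in place of code of your own. Each camera call takes 0.05 s, during which the arm holds its last target. There are 200 camera calls.

### The job

The silver strip is in the disc cutter and its clamp bolt stands in the hole, but the bolt has not caught its thread yet. Take it by its knurled head and turn it backward (counter-clockwise from above), feeling downward, until it drops at the start of the thread; then keep it down and turn it one full turn forward (clockwise), taking fresh grips as you need. Finish holding: the head still gripped between the fingers at that depth, not let go and not screwed in further, and the other tools left where they are on the bench.

Things in the scene. Friction and masses are not known exactly. Their poses are not given: they have to be found in the camera images.
- disc_cutter: Disc cutter, fixed to the bench: two round steel plates, 104 mm across, one over the other, a strip of sheet silver 30 mm wide sticking out of the slot between them on its -x side. Origin: centre of its underside, on the bench; z up. The clamp bolt stands on its axis. The upper plate's flat top is 60 mm above the bench; it has only dark round punch holes and nothing else standing on it.
- clamp_bolt: Clamp bolt: round knurled steel head, 36 mm across, 24 mm tall, on a 17 mm shank with a coarse right-hand thread, 0.2 to 0.4 kg. Origin: middle of the head, on the axis, 12 mm under its top, 102 to 104 mm above the bench at the start (30 to 32 mm free under the head); z up, turns with the bolt. It can only turn and slide on its axis; let go, it sinks by its weight onto its thread and rests there.
- plate_hole (a point): Mouth of the hole through which the bolt passes: on the cutter's axis, on the top face of the upper plate, 60 mm above the bench. The bolt's thread start is hidden below it, at a different angle in every episode: the drop comes after 0.5 to 2.4 rad of backward turning (and again once per turn after that). No other part of the cutter is within the fingers' way round the head.
- bolt_turn (a joint): Rotation of the bolt, rad; 0 at the start of every episode. Grows as it is turned forward (clockwise seen from above, screwing in), goes below 0 as it is turned backward (counter-clockwise). Friction about 0.03 N m, no end stop. Pressing down on the bolt does not make it turn.
- bolt_depth (a joint): How far the bolt has sunk, m, growing downward; thread pitch 6 mm. Before the drop 0 to 0.0025 and firm against pressing; turning backward lifts it 1 mm per rad to 0. Past the start it can fall 6 mm, to 0.006: by itself if free to slide, else when the hand that grips it presses down a few N. Kept down and turned forward it sinks 1 mm per rad: 0.012 after one turn; the hand must sink with it.
- punch_block: bystander: wooden block 50 x 95 x 34 mm with five upright steel punches to 70 mm height, loose beside the cutter; origin centre of underside
- doming_block: bystander: 50 mm brass cube with round hollows, loose beside the cutter; origin centre of underside
- mallet: bystander: mallet lying flat, wooden handle 160 mm along its x axis, brass head 33 mm; origin under the handle's front half
- calipers: bystander: steel calipers lying flat, 200 mm long along x; origin under the beam's middle
- flux_jar: bystander: small jar, 52 mm across, 62 mm tall; origin centre of underside
- pliers: bystander: pliers lying flat, 160 mm long along x, jaws to +x; origin near the rivet, on the bench
- ring_box: bystander: closed white ring box, 46 mm square, 38 mm tall; origin centre of underside
Things that resemble listed ones, but are neither listed nor needed, are in the scene too. Leave any brown, green or pink look-alike of the disc_cutter alone.

How it is judged:
On the way, in this order (a step that is already met when the one before it is completed fails the run):
1. the bolt has been turned backward and has dropped at the start of its thread (value of joint bolt_turn below -0.3 rad and value of joint bolt_depth between 0.0042 and 0.0075 m), for 0.1 s.
2. the bolt has been screwed forward about one turn (value of joint bolt_depth above 0.0099 m), for 0.1 s.
At the end, for the whole second after the job is handed in: The bolt is screwed in about one turn beyond the place where it dropped (bolt_depth 9.9 to 14.1 mm, that is 0.65 to 1.35 turn), standing still, with its head still gripped between the fingers (more than 5 N, the grasp point within 25 mm of the middle of the head) (value of joint bolt_depth between 0.0099 and 0.0141 m and contact force between the fingers and clamp_bolt above 5 N and velocity of joint bolt_turn between -0.2 and 0.2 rad/s and distance between the grasp point and clamp_bolt below 0.025 m); the arm keeps its last pose, push and grip.
It fails at once if another tool on the bench was pushed more than 30 mm (distance of any of punch_block, doming_block, mallet, calipers, flux_jar, pliers, ring_box from where it was at the start of the episode above 0.03 m).
It also fails if it takes over 59 s, if anything falls off the work surface, if the arm or the gripper's body presses on something with over 40 N, if the wrist force passes 120 N, or if a joint passes its speed limit or range.

## Working session

There is one attempt and no reset: what is moved stays moved. The work goes in short steps, Python scripts to look and compute and a tool call to move; the robot and the scene stay as the last step left them, time stands still between calls to the robot, and variables do not carry over. Pictures are saved under pics/ and viewed, at most 10 in all, crops included, and the job is handed in when it is done.

Besides the shell and the picture viewer there is one more tool, called by a JSON object that holds its "op" and its "data", one argument or row to a line. carry_out: Moves the arm, as the interface text tells. Its arguments: {"type":"object","properties":{"series":{"type":"array","items":{"type":"object","properties":{"turn":{"type":"array","items":{"type":"number"}},"translation":{"type":"array","items":{"type":"number"}},"claw":{"type":"number"}}}}},"required":["series"]}

```bash
mkdir -p pics; ls
python3 - <<'E'
from bench import ctrl
import cv2
for n in("scene","top"):
    cv2.imwrite(f"pics/{n}0.png",ctrl.snapshot(n)); m=ctrl.camera_model(n); print(n,m)
print(ctrl.state(),ctrl.pinch_z)
E
```

```text
pics
scene {'fx': 443.7440636094883, 'fy': 443.7440636094883, 'cx': 322.1365439364978, 'cy': 237.32580650278007, 'R': array([[-0.78200608,  0.62319796, -0.00952815],
       [ 0.40769252,  0.4999011 , -0.76412414],
       [-0.47143748, -0.60143428, -0.64499885]]), 't': array([ 0.4320612 , -0.1739229 ,  1.46478733])}
top {'fx': 492.70725419180195, 'fy': 492.70725419180195, 'cx': 322.21950543250523, 'cy': 243.4216817317936, 'R': array([[-0.01145174, -0.99983969, -0.01376437],
       [-0.99652845,  0.01254683, -0.08230209],
       [ 0.0824616 ,  0.01277408, -0.99651237]]), 't': array([0.02900731, 0.55113484, 1.37861377])}
{'clock': 0.1, 'q': array([-1.17021769,  0.68993587, -0.194513  ,  1.56626188,  0.15728702,
        0.90252865, -0.21505263]), 'joint_vel': array([ 0.00090589, -0.00161419,  0.00048102, -0.00426632,  0.00011077,
        0.0005202 , -0.00051451]), 'effort': array([-3.67074448e-03, -5.40597117e+01, -1.27090551e+00, -1.58983147e+01,
        9.54033108e-03,  4.49190688e-03,  3.90481247e-06]), 'position': array([0.22395806, 0.58284461, 0.23053594]), 'tcp_rot': array([-5.72700267e-01, -3.08875028e+00,  2.72216542e-03]), 'force': array([ 0.17889099, -0.03469795,  0.42840371]), 'ft_torque': array([-0.03207027, -0.03474984, -0.05192643]), 'grip_force': 0.0, 'opening': 0.08525908659778764} 0.0187
```

View pics/scene0.png

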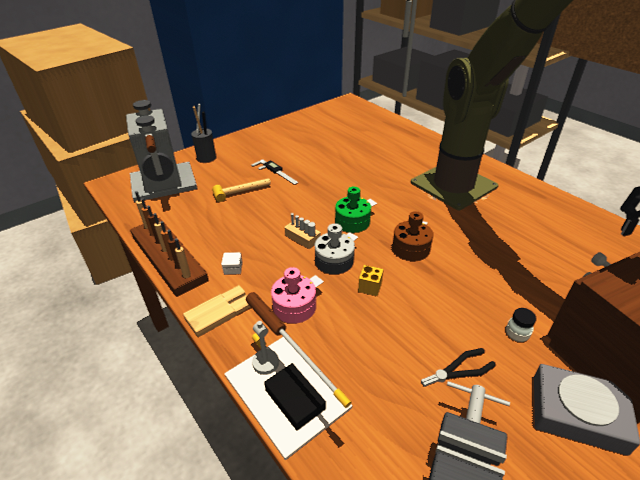

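View pics/top0.png

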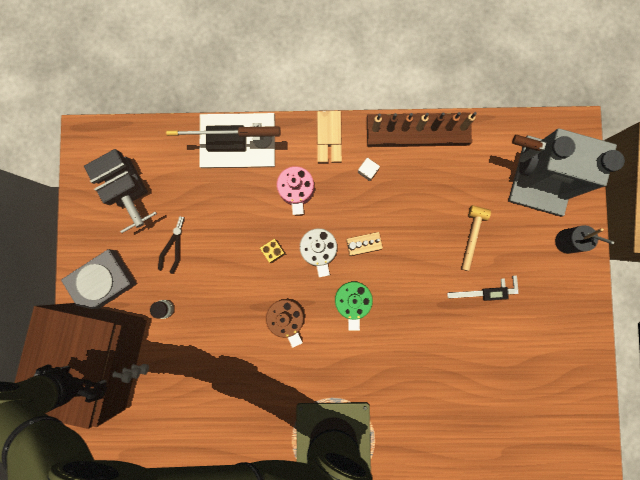

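Candidates (top-view pixel / scene pixel): steel-grey cutter (318,246)/(335,246), green (354,300)/(352,208), brown (285,318)/(413,234) and pink (296,184)/(293,293). The steel-grey one matches the description. I'll check it in one close crop showing both views.

Run:
```python
import cv2,numpy as np
a=cv2.imread("pics/top0.png")[206:296,270:390]; b=cv2.imread("pics/scene0.png")[200:290,280:400]
c=[cv2.resize(i,None,fx=3.3,fy=3.3,interpolation=cv2.INTER_CUBIC) for i in(a,b)]
o=np.hstack(c); print(o.shape); cv2.imwrite("pics/crop0.png",o)
```

```text
(297, 792, 3)
```

View pics/crop0.png

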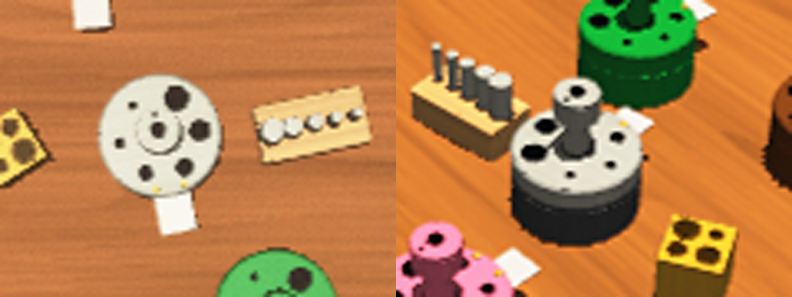

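The crop confirms the steel-grey cutter with its strip. The head top is at about (318,245) in the top view and (335,228) in the scene view. Next I triangulate it.

```bash
cat > h.py <<'E'
import numpy as np,cv2
from bench import ctrl
from scipy.spatial.transform import Rotation as Ro
def ray(n,u,v):
    m=ctrl.camera_model(n); R,t=np.array(m["R"]),np.array(m["t"])
    return -R.T@t, R.T@np.array([(u-m["cx"])/m["fx"],(v-m["cy"])/m["fy"],1])
def plane(n,u,v,z):
    o,d=ray(n,u,v); return o+d*(z-o[2])/d[2]
def tri(p,q):
    (a,d),(b,e)=ray("top",*p),ray("scene",*q)
    s=np.linalg.lstsq(np.c_[d,-e],b-a,rcond=None)[0]; x,y=a+d*s[0],b+e*s[1]
    return (x+y)/2,np.linalg.norm(x-y)
E
python3 - <<'E'
from h import *
print("tri",tri((317.9,245.4),(334.8,227.6)))
print("head",plane("top",317.9,245.4,.115),plane("scene",334.8,227.6,.115))
g=cv2.imread("pics/top0.png"); h=cv2.cvtColor(g,cv2.COLOR_BGR2HSV)
m=((h[...,1]<50)&(h[...,2]>120)).astype(np.uint8); m[:200]=0;m[300:]=0;m[:,:280]=0;m[:,345:]=0
m=cv2.morphologyEx(m,cv2.MORPH_OPEN,cv2.getStructuringElement(2,(17,17))|1) if 0 else m
c=max(cv2.findContours(m,0,1)[0],key=cv2.contourArea)[:,0]; c=c[c[:,1]<257]
e=cv2.fitEllipse(c); print("plate",e,plane("top",*e[0],.06))
s=ctrl.state(); print(Ro.from_rotvec(s["tcp_rot"]).as_matrix().round(3))
E
```

```text
tri (array([0.53812427, 0.03339094, 0.11349009]), np.float64(0.0018580345057171506))
head [0.53869562 0.03273523 0.115     ] [0.53867725 0.03548172 0.115     ]
plate ((318.05096435546875, 246.59542846679688), (35.61557388305664, 35.626712799072266), 159.8772735595703) [0.53970665 0.03354428 0.06      ]
[[-0.934  0.359 -0.001]
 [ 0.359  0.934 -0.002]
 [-0.    -0.002 -1.   ]]
```

{"op": "carry_out", "data": {
  "series": [
    {"turn": [0, 0, 0], "translation": [-0.035, -0.028, 0], "claw": 0.0854},
    {"turn": [0, 0, 0], "translation": [-0.035, -0.028, 0], "claw": 0.0854},
    {"turn": [0, 0, 0], "translation": [-0.035, -0.028, 0], "claw": 0.0854},
    {"turn": [0, 0, 0], "translation": [-0.035, -0.028, 0], "claw": 0.0854},
    {"turn": [0, 0, 0], "translation": [-0.035, -0.028, 0], "claw": 0.0854}
  ]
}}

```text
clock: 0.6
position: [0.3378, 0.3882, 0.2311]
tcp_rot: [-0.573, -3.089, 0.001]
force: [0.7, 0.4, 0.1]
opening: 0.0853
grip_force: 0.0
```

{"op": "carry_out", "data": {
  "series": [
    {"turn": [0, 0, 0], "translation": [-0.035, -0.028, 0], "claw": 0.0854},
    {"turn": [0, 0, 0], "translation": [-0.035, -0.028, 0], "claw": 0.0854},
    {"turn": [0, 0, 0], "translation": [-0.035, -0.028, 0], "claw": 0.0854},
    {"turn": [0, 0, 0], "translation": [-0.035, -0.028, 0], "claw": 0.0854},
    {"turn": [0, 0, 0], "translation": [-0.035, -0.028, 0], "claw": 0.0854}
  ]
}}

```text
clock: 1.1
position: [0.451, 0.1948, 0.2311]
tcp_rot: [-0.573, -3.089, 0.0]
force: [1.0, 0.9, -0.3]
opening: 0.0851
grip_force: 0.0
```

```bash
cat > st.py <<'E'
from h import *
s=ctrl.state(); M=Ro.from_rotvec(s["tcp_rot"]).as_matrix()
print("t",round(s["clock"],2),"pos",s["position"].round(4),"q",s["q"].round(3),"F",s["force"].round(1),"T",s["ft_torque"].round(2),"open",round(s["opening"],4),"grip",round(s["grip_force"],1))
print("xtool",M[:,0].round(3),"z",M[:,2].round(3)," to head in tool axes",(M.T@(np.array([.539,.0335,.084])-s["position"])).round(4))
E
python3 st.py
```

```text
t 1.1 pos [0.451  0.1948 0.2311] q [-0.337  0.523 -0.253  1.958  0.199  0.685  0.492] F [ 1.   0.9 -0.3] T [ 0.02 -0.04  0.05] open 0.0851 grip 0.0
xtool [-0.934  0.358  0.   ] z [-0. -0. -1.]  to head in tool axes [-0.1401 -0.119   0.1471]
```

{"op": "carry_out", "data": {
  "series": [
    {"turn": [0, 0, 0], "translation": [-0.035, -0.03, 0], "claw": 0.0854},
    {"turn": [0, 0, 0], "translation": [-0.035, -0.03, 0], "claw": 0.0854},
    {"turn": [0, 0, 0], "translation": [-0.035, -0.03, 0], "claw": 0.0854},
    {"turn": [0, 0, 0], "translation": [-0.035, -0.029, 0], "claw": 0.0854},
    {"turn": [0, 0, 0.149], "translation": [0, 0, 0], "claw": 0.0854}
  ]
}}

```text
clock: 1.6
position: [0.5411, 0.0257, 0.2306]
tcp_rot: [0.825, 3.029, -0.007]
force: [-1.8, 0.4, 1.2]
opening: 0.0854
grip_force: 0.0
```

{"op": "carry_out", "data": {
  "series": [
    {"turn": [0, 0, 0.149], "translation": [0, 0, 0], "claw": 0.0854},
    {"turn": [0, 0, 0.149], "translation": [0, 0, 0], "claw": 0.0854}
  ]
}}

```text
clock: 1.8
position: [0.5383, 0.0346, 0.2309]
tcp_rot: [-1.254, -2.88, 0.0]
force: [-0.4, 0.1, -1.0]
opening: 0.0855
grip_force: 0.0
```

```bash
python3 st.py
```

```text
t 1.8 pos [0.5383 0.0346 0.2309] q [-0.065  0.576 -0.137  1.826  0.109  0.747  0.49 ] F [-0.4  0.1 -1. ] T [-0.02  0.06  0.01] open 0.0855 grip 0.0
xtool [-0.681  0.732  0.001] z [-0.001  0.    -1.   ]  to head in tool axes [-1.400e-03 -1.000e-04  1.469e-01]
```

q7 grows when the tool turns counter-clockwise, so I start from q7 ≈ -0.1. I turn there, go partly down and look.

{"op": "carry_out", "data": {
  "series": [
    {"turn": [0, 0, 0.149], "translation": [-0.001, 0, 0.01], "claw": 0.0854},
    {"turn": [0, 0, 0.149], "translation": [0, 0, 0.02], "claw": 0.0854},
    {"turn": [0, 0, 0.149], "translation": [0, 0, 0.02], "claw": 0.0854},
    {"turn": [0, 0, 0.149], "translation": [0, 0, 0.02], "claw": 0.0854},
    {"turn": [0, 0, 0], "translation": [0, 0, 0.01], "claw": 0.0854}
  ]
}}

```text
clock: 2.3
position: [0.5379, 0.0346, 0.1495]
tcp_rot: [-2.035, -2.392, 0.004]
force: [-0.4, 0.4, -1.0]
opening: 0.0855
grip_force: 0.0
```

```bash
python3 - <<'E'
from h import *
a=ctrl.snapshot("top")[196:306,260:380]; b=ctrl.snapshot("scene")[150:260,275:395]
cv2.imwrite("pics/near.png",np.hstack([cv2.resize(i,None,fx=3.3,fy=3.3,interpolation=cv2.INTER_CUBIC) for i in(a,b)]))
E
python3 st.py
```

```text
t 2.4 pos [0.538  0.0346 0.15  ] q [-0.17   0.697  0.033  1.907 -0.042  0.541  0.056] F [-0.5 -0.1  0. ] T [ 0.05 -0.01 -0.02] open 0.0857 grip 0.0
xtool [-0.164  0.986  0.   ] z [-0.003 -0.    -1.   ]  to head in tool axes [-0.0013  0.001   0.066 ]
```

View pics/near.png

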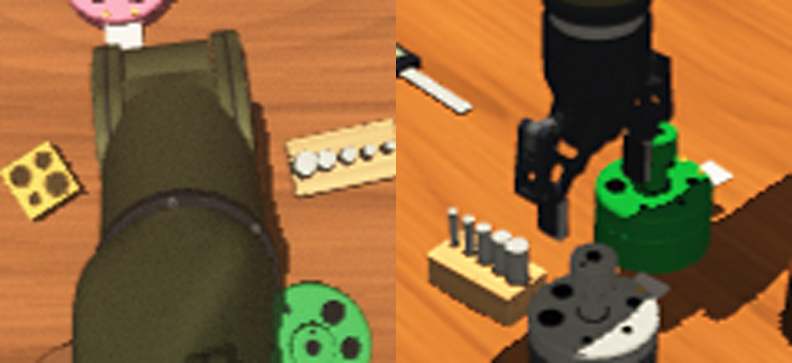

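The open fingers straddle the grey bolt head: the head is at scene (336,228) and the tips are at (321,222) and (350,204), clear of the blocks. I descend and close.

{"op": "carry_out", "data": {
  "series": [
    {"turn": [0, 0, 0], "translation": [-0.001, 0.001, 0.02], "claw": 0.0854},
    {"turn": [0, 0, 0], "translation": [0, 0, 0.02], "claw": 0.0854},
    {"turn": [0, 0, 0], "translation": [0, 0, 0.024], "claw": 0.0854},
    {"turn": [0, 0, 0], "translation": [0, 0, 0], "claw": 0.05},
    {"turn": [0, 0, 0], "translation": [0, 0, 0], "claw": 0.05}
  ]
}}

```text
clock: 2.9
position: [0.5407, 0.0337, 0.088]
tcp_rot: [2.034, 2.394, 0.001]
force: [1.1, -0.3, 0.0]
opening: 0.059
grip_force: 0.0
```

{"op": "carry_out", "data": {
  "series": [
    {"turn": [0, 0, 0], "translation": [0, 0, 0], "claw": 0.025},
    {"turn": [0, 0, 0], "translation": [0, 0, 0], "claw": 0.025},
    {"turn": [0, 0, 0], "translation": [0, 0, 0], "claw": 0.025},
    {"turn": [0, 0, 0], "translation": [0, 0, 0], "claw": 0.025}
  ]
}}

```text
clock: 3.3
position: [0.5394, 0.0334, 0.0889]
tcp_rot: [-2.035, -2.393, 0.001]
force: [-3.1, -0.9, 6.9]
opening: 0.0344
grip_force: 58.9
```

```bash
python3 st.py
```

```text
t 3.3 pos [0.5394 0.0334 0.0889] q [-0.162  0.8    0.024  1.941 -0.044  0.402  0.057] F [-3.1 -0.9  6.9] T [-0.05  0.84 -0.01] open 0.0344 grip 58.9
xtool [-0.161  0.987 -0.   ] z [-0.001 -0.    -1.   ]  to head in tool axes [ 0.0001 -0.0004  0.0049]
```

{"op": "carry_out", "data": {
  "series": [
    {"turn": [0, 0, -0.1], "translation": [0, 0, 0.0005], "claw": 0.025},
    {"turn": [0, 0, -0.1], "translation": [0, 0, 0.0005], "claw": 0.025},
    {"turn": [0, 0, -0.1], "translation": [0, 0, 0.0005], "claw": 0.025},
    {"turn": [0, 0, -0.1], "translation": [0, 0, 0], "claw": 0.025}
  ]
}}

```text
clock: 3.7
position: [0.5398, 0.0335, 0.0886]
tcp_rot: [1.514, 2.752, -0.0]
force: [-5.3, 0.5, 16.2]
opening: 0.0341
grip_force: 59.8
```

```bash
python3 st.py
```

```text
t 3.7 pos [0.5398 0.0335 0.0886] q [-0.108  0.799 -0.067  1.938  0.122  0.408  0.298] F [-5.3  0.5 16.2] T [ 0.01  1.21 -0.21] open 0.0341 grip 59.8
xtool [-0.535  0.845 -0.001] z [ 0.001 -0.    -1.   ]  to head in tool axes [ 0.0004 -0.0007  0.0046]
```

{"op": "carry_out", "data": {
  "series": [
    {"turn": [0, 0, -0.1], "translation": [0, 0, 0], "claw": 0.025},
    {"turn": [0, 0, -0.1], "translation": [0, 0, 0], "claw": 0.025},
    {"turn": [0, 0, -0.1], "translation": [0, 0, 0], "claw": 0.025}
  ]
}}

```text
clock: 4.0
position: [0.54, 0.0338, 0.087]
tcp_rot: [1.085, 2.948, -0.0]
force: [-1.7, 1.5, -4.5]
opening: 0.0342
grip_force: 60.0
```

The push force vanished, so the drop has probably started. I feel further down without turning.

{"op": "carry_out", "data": {
  "series": [
    {"turn": [0, 0, 0], "translation": [0, 0, 0.001], "claw": 0.025},
    {"turn": [0, 0, 0], "translation": [0, 0, 0.001], "claw": 0.025},
    {"turn": [0, 0, 0], "translation": [0, 0, 0.001], "claw": 0.025}
  ]
}}

```text
clock: 4.3
position: [0.5401, 0.0338, 0.0836]
tcp_rot: [-1.094, -2.945, 0.001]
force: [-6.3, -0.2, 15.1]
opening: 0.0346
grip_force: 61.9
```

{"op": "carry_out", "data": {
  "series": [
    {"turn": [0, 0, 0], "translation": [0, 0, 0.001], "claw": 0.025},
    {"turn": [0, 0, 0], "translation": [0, 0, 0.0], "claw": 0.025}
  ]
}}

```text
clock: 4.5
position: [0.5401, 0.0337, 0.0836]
tcp_rot: [1.094, 2.944, -0.001]
force: [-4.8, 0.3, 15.5]
opening: 0.0344
grip_force: 62.4
```

```bash
python3 st.py
```

```text
t 4.5 pos [0.5401 0.0337 0.0836] q [-0.069  0.809 -0.133  1.938  0.244  0.41   0.475] F [-4.8  0.3 15.5] T [-0.02  1.2  -0.01] open 0.0344 grip 62.4
xtool [-0.757  0.653 -0.001] z [ 0.    -0.001 -1.   ]  to head in tool axes [ 0.0006 -0.0009 -0.0004]
```

The drop measures about 5.9 mm once the lift is counted, with firm resistance below, so the bolt sits at the thread start. Now I turn forward, sinking 1 mm per rad.

{"op": "carry_out", "data": {
  "series": [
    {"turn": [0, 0, 0.1], "translation": [0, 0, 0.0001], "claw": 0.025},
    {"turn": [0, 0, 0.1], "translation": [0, 0, 0.0001], "claw": 0.025},
    {"turn": [0, 0, 0.1], "translation": [0, 0, 0.0001], "claw": 0.025},
    {"turn": [0, 0, 0.1], "translation": [0, 0, 0.0001], "claw": 0.025},
    {"turn": [0, 0, 0.1], "translation": [0, 0, 0.0001], "claw": 0.025}
  ]
}}

```text
clock: 5.0
position: [0.5396, 0.0335, 0.0832]
tcp_rot: [-1.793, -2.579, 0.001]
force: [-6.1, -0.7, 17.0]
opening: 0.0348
grip_force: 62.2
```

```bash
python3 st.py
```

```text
t 5.0 pos [0.5396 0.0335 0.0832] q [-0.136  0.809 -0.019  1.942  0.037  0.392  0.172] F [-6.1 -0.7 17. ] T [-0.05  1.36  0.22] open 0.0348 grip 62.2
xtool [-0.348  0.937 -0.   ] z [-0.001 -0.001 -1.   ]  to head in tool axes [ 0.0002 -0.0005 -0.0008]
```

{"op": "carry_out", "data": {
  "series": [
    {"turn": [0, 0, 0.14], "translation": [0, 0, 0.00014], "claw": 0.025},
    {"turn": [0, 0, 0.14], "translation": [0, 0, 0.00014], "claw": 0.025},
    {"turn": [0, 0, 0.14], "translation": [0, 0, 0.00014], "claw": 0.025},
    {"turn": [0, 0, 0.14], "translation": [0, 0, 0.00014], "claw": 0.025},
    {"turn": [0, 0, 0.14], "translation": [0, 0, 0.00014], "claw": 0.025}
  ]
}}

```text
clock: 5.5
position: [0.5389, 0.0335, 0.0825]
tcp_rot: [-2.57, -1.805, 0.002]
force: [-7.6, -0.0, 18.8]
opening: 0.0337
grip_force: 62.3
```

{"op": "carry_out", "data": {
  "series": [
    {"turn": [0, 0, 0.14], "translation": [0, 0, 0.00014], "claw": 0.025},
    {"turn": [0, 0, 0.14], "translation": [0, 0, 0.00014], "claw": 0.025},
    {"turn": [0, 0, 0.14], "translation": [0, 0, 0.00014], "claw": 0.025},
    {"turn": [0, 0, 0.14], "translation": [0, 0, 0.00014], "claw": 0.025},
    {"turn": [0, 0, 0.14], "translation": [0, 0, 0.00014], "claw": 0.025}
  ]
}}

```text
clock: 6.0
position: [0.5384, 0.034, 0.0818]
tcp_rot: [-3.032, -0.815, 0.003]
force: [-9.8, -0.1, 18.9]
opening: 0.0341
grip_force: 62.4
```

```bash
python3 st.py
```

```text
t 6.0 pos [0.5384 0.034  0.0818] q [-0.318  0.839  0.292  1.953 -0.545  0.43  -0.661] F [-9.8 -0.1 18.9] T [0.11 1.81 0.15] open 0.0341 grip 62.4
xtool [ 0.865  0.501 -0.001] z [-0.003  0.002 -1.   ]  to head in tool axes [ 0.0003  0.0007 -0.0022]
```

{"op": "carry_out", "data": {
  "series": [
    {"turn": [0, 0, 0.14], "translation": [0, 0, 0.00014], "claw": 0.025},
    {"turn": [0, 0, 0.14], "translation": [0, 0, 0.00014], "claw": 0.025},
    {"turn": [0, 0, 0.14], "translation": [0, 0, 0.00014], "claw": 0.025},
    {"turn": [0, 0, 0.14], "translation": [0, 0, 0.00014], "claw": 0.025},
    {"turn": [0, 0, 0.14], "translation": [0, 0, 0.00014], "claw": 0.025}
  ]
}}

```text
clock: 6.5
position: [0.5383, 0.0347, 0.0811]
tcp_rot: [-3.127, 0.273, 0.005]
force: [-8.7, 1.8, 20.0]
opening: 0.0342
grip_force: 62.5
```

```bash
python3 st.py
```

```text
t 6.5 pos [0.5383 0.0347 0.0811] q [-0.414  0.875  0.465  1.959 -0.804  0.504 -1.11 ] F [-8.7  1.8 20. ] T [0.28 1.9  0.13] open 0.0342 grip 62.5
xtool [ 0.985 -0.174 -0.003] z [-0.003  0.003 -1.   ]  to head in tool axes [ 0.0009  0.001  -0.0029]
```

About 2.6 rad forward and 2.5 mm down so far, consistent with the pitch. q5 is nearing its limit, so I take a fresh grip: open, swing back 3.7 rad and close again.

{"op": "carry_out", "data": {
  "series": [
    {"turn": [0, 0, 0], "translation": [0, 0, -0.001], "claw": 0.065},
    {"turn": [0, 0, 0], "translation": [0, 0, -0.001], "claw": 0.065},
    {"turn": [0, 0, 0], "translation": [0, 0, 0], "claw": 0.065},
    {"turn": [0, 0, 0], "translation": [0, 0, 0], "claw": 0.065}
  ]
}}

```text
clock: 6.9
position: [0.5408, 0.0337, 0.0812]
tcp_rot: [-3.13, 0.263, -0.001]
force: [-0.0, -0.8, 0.5]
opening: 0.065
grip_force: 0.0
```

```bash
python3 st.py
```

```text
t 6.9 pos [0.5408 0.0337 0.0812] q [-0.414  0.876  0.466  1.955 -0.8    0.502 -1.107] F [-0.  -0.8  0.5] T [-0.05 -0.   -0.02] open 0.065 grip 0.0
xtool [ 0.986 -0.167  0.001] z [ 0.001  0.    -1.   ]  to head in tool axes [-0.0018  0.0005 -0.0028]
```

{"op": "carry_out", "data": {
  "series": [
    {"turn": [0, 0, -0.148], "translation": [-0.0015, 0, 0], "claw": 0.065},
    {"turn": [0, 0, -0.148], "translation": [0, 0, 0], "claw": 0.065},
    {"turn": [0, 0, -0.148], "translation": [0, 0, 0], "claw": 0.065},
    {"turn": [0, 0, -0.148], "translation": [0, 0, 0], "claw": 0.065},
    {"turn": [0, 0, -0.148], "translation": [0, 0, 0], "claw": 0.065}
  ]
}}

```text
clock: 7.4
position: [0.5391, 0.0338, 0.0811]
tcp_rot: [3.011, 0.895, 0.001]
force: [-0.3, 0.6, 0.6]
opening: 0.0652
grip_force: 0.0
```

{"op": "carry_out", "data": {
  "series": [
    {"turn": [0, 0, -0.148], "translation": [0, 0, 0], "claw": 0.065},
    {"turn": [0, 0, -0.148], "translation": [0, 0, 0], "claw": 0.065},
    {"turn": [0, 0, -0.148], "translation": [0, 0, 0], "claw": 0.065},
    {"turn": [0, 0, -0.148], "translation": [0, 0, 0], "claw": 0.065},
    {"turn": [0, 0, -0.148], "translation": [0, 0, 0], "claw": 0.065}
  ]
}}

```text
clock: 7.9
position: [0.5391, 0.0337, 0.0811]
tcp_rot: [2.484, 1.923, 0.001]
force: [-0.1, -0.0, 0.0]
opening: 0.0653
grip_force: 0.0
```

{"op": "carry_out", "data": {
  "series": [
    {"turn": [0, 0, -0.148], "translation": [0, 0, 0], "claw": 0.065},
    {"turn": [0, 0, -0.148], "translation": [0, 0, 0], "claw": 0.065},
    {"turn": [0, 0, -0.148], "translation": [0, 0, 0], "claw": 0.065},
    {"turn": [0, 0, -0.148], "translation": [0, 0, 0], "claw": 0.065},
    {"turn": [0, 0, -0.148], "translation": [0, 0, 0], "claw": 0.065}
  ]
}}

```text
clock: 8.4
position: [0.5391, 0.0337, 0.0811]
tcp_rot: [1.621, 2.691, 0.0]
force: [0.3, -0.0, -0.5]
opening: 0.065
grip_force: 0.0
```

{"op": "carry_out", "data": {
  "series": [
    {"turn": [0, 0, -0.148], "translation": [0, 0, 0], "claw": 0.065},
    {"turn": [0, 0, -0.148], "translation": [0, 0, 0], "claw": 0.065},
    {"turn": [0, 0, -0.148], "translation": [0, 0, 0], "claw": 0.065},
    {"turn": [0, 0, -0.148], "translation": [0, 0, 0], "claw": 0.065},
    {"turn": [0, 0, -0.148], "translation": [0, 0, 0], "claw": 0.065}
  ]
}}

```text
clock: 8.9
position: [0.5391, 0.0336, 0.0811]
tcp_rot: [0.538, 3.095, 0.0]
force: [-0.6, -0.1, -0.8]
opening: 0.065
grip_force: 0.0
```

```bash
python3 st.py
```

```text
t 8.9 pos [0.5391 0.0336 0.0811] q [-0.019  0.816 -0.215  1.939  0.386  0.426  0.705] F [-0.6 -0.1 -0.8] T [-0.06 -0.04  0.03] open 0.065 grip 0.0
xtool [-0.941  0.337 -0.   ] z [ 0.  0. -1.]  to head in tool axes [ 0.     -0.0002 -0.0029]
```

{"op": "carry_out", "data": {
  "series": [
    {"turn": [0, 0, -0.148], "translation": [0, 0, 0], "claw": 0.065},
    {"turn": [0, 0, -0.148], "translation": [0, 0, 0], "claw": 0.065},
    {"turn": [0, 0, -0.148], "translation": [0, 0, 0], "claw": 0.065},
    {"turn": [0, 0, -0.148], "translation": [0, 0, 0], "claw": 0.065},
    {"turn": [0, 0, -0.148], "translation": [0, 0, 0], "claw": 0.065}
  ]
}}

```text
clock: 9.4
position: [0.5391, 0.0336, 0.0811]
tcp_rot: [-0.617, 3.08, -0.0]
force: [1.4, 0.3, -0.2]
opening: 0.0651
grip_force: 0.0
```

{"op": "carry_out", "data": {
  "series": [
    {"turn": [0, 0, -0.1], "translation": [0, 0, 0], "claw": 0.045},
    {"turn": [0, 0, 0], "translation": [0, 0, 0], "claw": 0.025},
    {"turn": [0, 0, 0], "translation": [0, 0, 0], "claw": 0.025},
    {"turn": [0, 0, 0], "translation": [0, 0, 0], "claw": 0.025},
    {"turn": [0, 0, 0], "translation": [0, 0, 0], "claw": 0.025}
  ]
}}

```text
clock: 9.9
position: [0.5386, 0.0342, 0.0814]
tcp_rot: [0.761, -3.048, -0.0]
force: [-0.9, -0.0, 4.9]
opening: 0.0346
grip_force: 59.3
```

```bash
python3 st.py
```

```text
t 9.9 pos [0.5386 0.0342 0.0814] q [ 0.105  0.84  -0.429  1.933  0.678  0.516  1.258] F [-0.9 -0.   4.9] T [0.38 0.5  0.02] open 0.0346 grip 59.3
xtool [-0.883 -0.47   0.   ] z [-0.  0. -1.]  to head in tool axes [-0.     -0.0008 -0.0026]
```

{"op": "carry_out", "data": {
  "series": [
    {"turn": [0, 0, 0.1], "translation": [0, 0, 0.0006], "claw": 0.025},
    {"turn": [0, 0, 0.14], "translation": [0, 0, 0.0006], "claw": 0.025},
    {"turn": [0, 0, 0.14], "translation": [0, 0, 0.0005], "claw": 0.025},
    {"turn": [0, 0, 0.14], "translation": [0, 0, 0.00014], "claw": 0.025},
    {"turn": [0, 0, 0.14], "translation": [0, 0, 0.00014], "claw": 0.025}
  ]
}}

```text
clock: 10.4
position: [0.5387, 0.0346, 0.0806]
tcp_rot: [0.275, 3.129, 0.0]
force: [-4.7, 1.6, 14.9]
opening: 0.0342
grip_force: 60.5
```

{"op": "carry_out", "data": {
  "series": [
    {"turn": [0, 0, 0.14], "translation": [0, 0, 0.00014], "claw": 0.025},
    {"turn": [0, 0, 0.14], "translation": [0, 0, 0.00014], "claw": 0.025},
    {"turn": [0, 0, 0.14], "translation": [0, 0, 0.00014], "claw": 0.025},
    {"turn": [0, 0, 0.14], "translation": [0, 0, 0.00014], "claw": 0.025},
    {"turn": [0, 0, 0.14], "translation": [0, 0, 0.00014], "claw": 0.025}
  ]
}}

```text
clock: 10.9
position: [0.5389, 0.0349, 0.08]
tcp_rot: [1.33, 2.845, 0.002]
force: [-4.5, 2.2, 14.7]
opening: 0.0343
grip_force: 60.4
```

```bash
python3 st.py
```

```text
t 10.9 pos [0.5389 0.0349 0.08  ] q [-0.093  0.813 -0.096  1.944  0.182  0.391  0.37 ] F [-4.5  2.2 14.7] T [0.43 0.87 0.12] open 0.0343 grip 60.4
xtool [-0.641  0.767 -0.   ] z [ 0.001  0.001 -1.   ]  to head in tool axes [-0.0012 -0.0008 -0.004 ]
```

{"op": "carry_out", "data": {
  "series": [
    {"turn": [0, 0, 0.14], "translation": [0, 0, 0.00014], "claw": 0.025},
    {"turn": [0, 0, 0.14], "translation": [0, 0, 0.00014], "claw": 0.025},
    {"turn": [0, 0, 0.14], "translation": [0, 0, 0.00014], "claw": 0.025},
    {"turn": [0, 0, 0.14], "translation": [0, 0, 0.00014], "claw": 0.025},
    {"turn": [0, 0, 0.14], "translation": [0, 0, 0.00014], "claw": 0.025}
  ]
}}

```text
clock: 11.4
position: [0.5393, 0.0351, 0.0793]
tcp_rot: [2.225, 2.217, 0.003]
force: [-3.6, 1.7, 14.3]
opening: 0.0343
grip_force: 60.3
```

{"op": "carry_out", "data": {
  "series": [
    {"turn": [0, 0, 0.14], "translation": [0, 0, 0.00014], "claw": 0.025},
    {"turn": [0, 0, 0.14], "translation": [0, 0, 0.00014], "claw": 0.025},
    {"turn": [0, 0, 0.14], "translation": [0, 0, 0.00014], "claw": 0.025},
    {"turn": [0, 0, 0.14], "translation": [0, 0, 0.00014], "claw": 0.025},
    {"turn": [0, 0, 0.14], "translation": [0, 0, 0.00014], "claw": 0.025}
  ]
}}

```text
clock: 11.9
position: [0.5397, 0.0349, 0.0786]
tcp_rot: [-2.851, -1.319, -0.004]
force: [-3.6, 1.4, 14.0]
opening: 0.0344
grip_force: 60.3
```

{"op": "carry_out", "data": {
  "series": [
    {"turn": [0, 0, 0.14], "translation": [0, 0, 0.00014], "claw": 0.025},
    {"turn": [0, 0, 0.14], "translation": [0, 0, 0.00014], "claw": 0.025},
    {"turn": [0, 0, 0.14], "translation": [0, 0, 0.00014], "claw": 0.025},
    {"turn": [0, 0, 0.14], "translation": [0, 0, 0.00014], "claw": 0.025},
    {"turn": [0, 0, 0.14], "translation": [0, 0, 0.00014], "claw": 0.025}
  ]
}}

```text
clock: 12.4
position: [0.5399, 0.0345, 0.0779]
tcp_rot: [-3.13, -0.262, -0.004]
force: [-2.0, 1.8, 14.3]
opening: 0.0345
grip_force: 60.3
```

```bash
python3 st.py
```

```text
t 12.4 pos [0.5399 0.0345 0.0779] q [-0.364  0.86   0.371  1.958 -0.688  0.448 -0.883] F [-2.   1.8 14.3] T [0.02 0.5  0.12] open 0.0345 grip 60.3
xtool [0.986 0.166 0.003] z [ 0.003  0.001 -1.   ]  to head in tool axes [-0.001   0.0008 -0.0061]
```

About 6.07 rad forward and 6.0 mm of sink, so the depth is about 12 mm. I let it settle and take one last look.

{"op": "carry_out", "data": {
  "series": [
    {"turn": [0, 0, 0.1], "translation": [0, 0, 0.0001], "claw": 0.025},
    {"turn": [0, 0, 0], "translation": [0, 0, 0], "claw": 0.025},
    {"turn": [0, 0, 0], "translation": [0, 0, 0], "claw": 0.025},
    {"turn": [0, 0, 0], "translation": [0, 0, 0], "claw": 0.025}
  ]
}}

```text
clock: 12.8
position: [0.5399, 0.0344, 0.0779]
tcp_rot: [-3.139, -0.113, -0.004]
force: [-2.1, 1.6, 14.1]
opening: 0.0346
grip_force: 60.4
```

```bash
python3 - <<'E'
from h import *
b=ctrl.snapshot("scene")[150:300,250:450]
cv2.imwrite("pics/end.png",cv2.resize(b,None,fx=4,fy=4,interpolation=cv2.INTER_CUBIC))
E
python3 st.py
```

```text
t 12.85 pos [0.5399 0.0345 0.0778] q [-0.377  0.865  0.394  1.958 -0.723  0.459 -0.944] F [-1.4  2.3 13.3] T [ 0.16  0.45 -0.01] open 0.0339 grip 60.4
xtool [0.997 0.072 0.003] z [ 0.003  0.001 -1.   ]  to head in tool axes [-0.001   0.0009 -0.0062]
```

View pics/end.png

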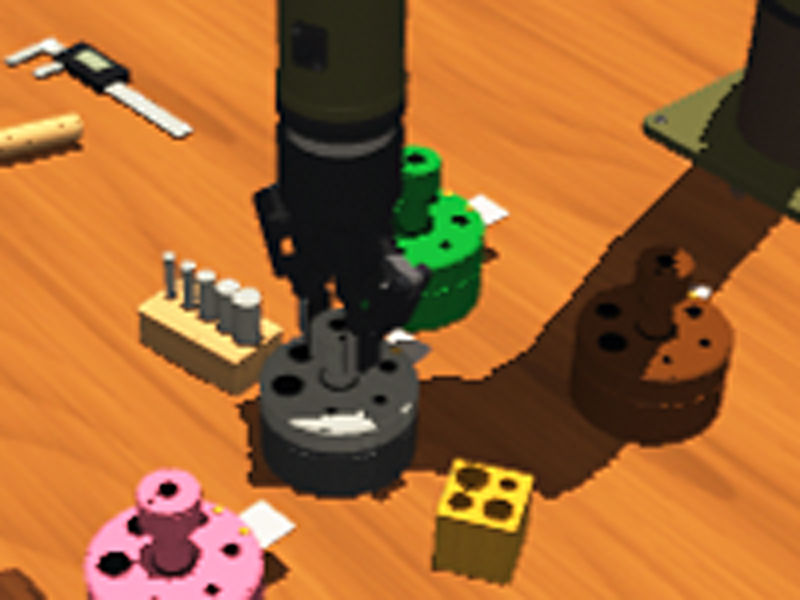

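The head, at crop (340,335), is held between the fingers and visibly lower than on the look-alikes. The neighbouring tools are untouched. I hand in.

```bash
python3 -c "from bench import ctrl; print(ctrl.hand_in())"
```

```text
the job is handed in; nothing more can be done
None
```

I turned the clamp bolt back about 0.7 rad until it dropped, then screwed it forward about one turn to roughly 12 mm depth (worked out from hand travel), and handed the job in at 12.9 s with the head still gripped at about 60 N and the tools next to the cutter unmoved; no verdict was returned.

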